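# Hang the wet-moulding frames on the sprung drying hook in size order

### The arm

A 7-joint arm with a two-finger parallel gripper is mounted at the origin on the work surface; the furniture and walls round the work are solid. World frame = base frame: x ahead of the robot, y to its left, z up, the work surface at z = 0. Lengths are in m, angles in rad, forces in N, time in s.
With the tool pointing down it reaches from about 0.4 to 0.85 m from the base axis. Payload 10.4 kg.
Tool frame: the origin (TCP) lies midway between the tips of the shut fingers; the grasp point (between the pads) lies 19 mm behind it; z points along the fingers, y is the line along which they close (so a half turn about z gives the same grasp; the last joint's range is limited). The gripper opens to 87 mm and grips with 3 to 60 N. Pads are 19 mm wide; open, the fingers measure 117 mm over their backs; the gripper's body (75 mm by 190 mm) begins 51 mm behind the grasp point.
Start: joints at [1.326, 0.332, -0.065, 1.46, 0.022, 1.35, -0.088], TCP at [0.138, -0.61, 0.223] pointing down, gripper open.
Joint ranges: [-2.6, 2.6], [-0.5, 2.12], [-1.47, 1.34], [0.16, 2.42], [-1.27, 4.41], [0.06, 2.06], [-2.6, 2.6]. Speed limits (rad/s): [2.22, 2.22, 2.79, 2.79, 3.14, 3.14, 3.14].

### API

Orientations are given as a unit quaternion [x, y, z, w].
In Python, from bench import r gives the robot as it stands.
- The arm moves only by the tool move_arm, never from a script. Its argument "targets" is a list of rows, each a list of 3 entries, a list of its own where there are three numbers: the shift along the tool's x, y, z in cm, then the turn, a rotation vector about the tool's x, y, z in rad, then the opening in per cent of the stroke, from 0 (shut) to 100 (fully open). In form: [[[x, y, z], [wx, wy, wz], gripper], ...]. A call has 1 to 20 rows; each row shifts and turns the commanded pose from where the row before left it, along the tool's axes as they then stand; what a row does not reach is not made up. A row lasts 1/8 s, in which the tool goes at most 62.5 mm and 10.7 degrees, less where a joint would pass 70% of its speed; a pose out of reach is approached as far as the arm can. A call with a gripper value outside its range is refused whole. The fingers move at their own pace and stop on an object; "grip_force" is the grip in N (left out, the last holds). Time passes only in rows, so rows that do not move let the fingers close. It gives the time, the measured TCP pose, the force, the opening and the grip force at its end, in the units of the state.
- r.read_state(): the state, without advancing time (a new reading comes with each control period).
- r.camera(name): name is "scene" or "top"; returns a dict with "image" (420x560x3 uint8, blue, green, red), "vertical_fov" (degrees; the focal length in pixels is half the picture's height over the tangent of half this angle, whatever the lens; pixels are square), "cx", "cy" (the principal point, pixels), "cam_to_world" (4x4, takes a point from camera to world coordinates). Camera axes: x right, y down, z forward; pixel columns grow to the right and rows downward; lengths in m; the calibration is good to about 2 mm. A picture is of the moment at which its call begins. There is no depth.
- r.close_job(): hands the job in; it is judged then, once.
The state is a dict: "time": time; "joint_positions": joint angles; "joint_vel": joint speeds; "joint_torque": joint torques, N m; "ee_pos": TCP position; "eef_rot": TCP orientation; "ft_force": force on the tool from outside, world axes, zero at the start; "torque": the same for the moment, N m; "width": finger opening in m; "grip_force": force on a finger pad.
Only numpy, scipy, OpenCV 4.12 (cv2) and the standard library are available. Lean on these libraries where they do the work, as an engineer would, in place of code of your own. Each camera call takes 0.05 s, during which the arm holds its last target. There are 200 camera calls.

### The job

Two damp plywood moulding frames stand on the bench and the largest of the set already hangs on the sprung drying hook. Hang the other two in front of it so they dry clamped flat and every size can be seen: first the middle one, then, with that let go, the small one, each passed over the hook's raised nose, pressed back gently just far enough against the spring (without ramming the spring against its stop) and let down on the rod behind the nose. Finish with all three hanging upright on the rod, face to face from large at the back to small at the nose, held by the spring, with the other things on the bench left where they are.

Things in the scene. Friction and masses are not known exactly. Their poses are not given: they have to be found in the camera images.
- stand: Fixed steel drying stand. Origin on the bench under the middle of its upright post (36 mm square, 190 mm tall), z up. Its hook, a level rod ending in a raised nose, leaves the post towards the stand's own -x (at yaw 0 towards the robot), at y = 0. Above rod and nose all is open. Base plate 10 mm thick, from x = -115 to +35 mm, 90 mm wide.
- rod (a point): Point on the axis of the hook's round rod, at x = -60, y = 0, z = 160 mm of the stand; axes as the stand's, the rod runs along x. The rod is 10 mm thick; a frame resting on it has its hole centre 6 mm below this axis.
- nose (a point): Foremost end of the hook's raised round nose, on the nose's own axis: x = -129, y = 0, z = 163 mm of the stand, axes as the stand's. The nose tapers from 7 mm here to 16 mm across 8 mm further back (x = -121) and ends with a flat back at x = -113 mm, the stop that holds the stack. It is flush with the rod below and stands 6 mm above the rod's top.
- pusher: Sprung 40 mm steel disc on the rod; origin at the centre of its front face, axes as the stand's. Slides along the stand's +x. Unpressed its face is at x = -60 mm (53 mm from the nose's back) with 2 N; 0.18 N more per mm; hard stop after 33.5 mm, at 8 N. Three frames take 84 mm, so they press it 31 mm in and 2.5 mm is left to get the last one behind the nose. Never press it above 25 N.
- frame_large: Largest plywood wet-moulding frame, an upright board 70 mm wide (own y), 120 mm tall (z), 28 mm thick (x), with a rectangular opening and, centred above it, a round 22 mm hanging hole right through its thickness. Origin at the centre of its underside, middle of its thickness; hole centre 100 mm above the origin, 20 mm below the top. It hangs loose on the rod at the start. Front and back are alike.
- frame_middle: Middle frame, made alike: 60 mm wide (y), 104 mm tall (z), 28 mm thick (x), 22 mm hanging hole through the thickness, centred 84 mm above the origin and 20 mm below the top. Origin at the centre of its underside. Stands upright on the bench; about 0.12 kg. Front and back are alike.
- frame_small: Small frame, made alike: 50 mm wide (y), 88 mm tall (z), 28 mm thick (x), 22 mm hanging hole through the thickness, centred 68 mm above the origin and 20 mm below the top. Origin at the centre of its underside. Stands upright on the bench; about 0.09 kg. Front and back are alike. The frames on the hook are wider: a finger that reaches past its back face would push or turn them.
- task_lamp: Desk lamp clamped to the bench's back left corner and folded back out of the way; solid. Its column stands at the very corner, about 85 mm behind and left (in x and y) of this origin; its shade hangs above that corner, 0.55 to 0.75 m over the bench, nowhere nearer to the robot's axis than 0.54 m. An arm that comes from the left should pass it drawn in.
- plug: Bystander: hardwood moulding plug on a thin foot, 46x60x20 mm; origin at the centre of its underside.
- needle_tin: Bystander: flat green and white tin, 41x75x16 mm; origin at the centre of its underside.
- dye_walnut: Bystander: dark brown dye bottle with a black cap, 42 mm across, 62 mm tall; origin at the centre of its underside.
Mind the look-alikes: they are no part of the job. Leave any red look-alike of the frame_small alone.

How it is judged:
By the outcome, as a careful person would: the job done as asked, in the order asked, and still so for the second after the job is handed in, with the robot touching nothing.
It also fails if it takes over 67 s, if anything falls off the work surface, if the arm or the gripper's body presses on something with over 40 N, if the wrist force passes 120 N, or if a joint passes its speed limit or range.

## Working session

There is one attempt and no reset: what is moved stays moved. The work goes in short steps, Python scripts to look and compute and a tool call to move; the robot and the scene stay as the last step left them, time stands still between calls to the robot, and variables do not carry over. Pictures are saved under pics/ and viewed, at most 12 in all, crops included, and the job is handed in when it is done.

Besides the shell and the picture viewer there is one more tool, called after "Emit:" in YAML: its name, and indented under it one key for each argument. move_arm: Moves the arm, as the interface text tells. Its arguments: {"type":"object","properties":{"targets":{"type":"array"},"grip_force":{"type":"number"}},"required":["targets"]}

```bash
mkdir -p pics; ls
python3 - <<'E'
from bench import r
import cv2,numpy as np
s=r.read_state(); print(s)
for n in("scene","top"):
    c=r.camera(n); cv2.imwrite(f"pics/{n}0.png",cv2.resize(c["image"],(784,588),interpolation=cv2.INTER_CUBIC))
    print(n,c["vertical_fov"],c["cx"],c["cy"],np.round(c["cam_to_world"],4).tolist())
    np.savez(f"{n}.npz",**{k:v for k,v in c.items()})
E
```

```text
pics
{'time': 0.0, 'joint_positions': array([ 1.32639283,  0.3328829 , -0.06470556,  1.46094343,  0.02161389,
        1.34988331, -0.08845874]), 'joint_vel': array([-5.30756553e-04, -4.74248098e-05, -3.93035163e-04,  1.63840860e-04,
       -3.28325112e-04,  4.64734826e-04,  4.21595710e-04]), 'joint_torque': array([-2.70734981e-04, -6.23250747e+01,  2.40020163e-02, -3.89900100e+01,
       -6.15422730e-02,  3.98465584e-02,  1.30287258e-04]), 'ee_pos': array([ 0.13740205, -0.6093162 ,  0.22174606]), 'eef_rot': array([ 9.93852543e-01,  1.10709614e-01, -1.16725365e-04, -7.00802744e-04]), 'ft_force': array([-0.11080427, -0.88867835, -0.88233997]), 'torque': array([-0.01407613, -0.02430685,  0.02117897]), 'grip_force': 0.0, 'width': 0.08694036934277703}
scene 49.31550495375964 283.62707103661535 211.91260954209284 [[0.1323, 0.7926, -0.5952, 1.1646], [0.9911, -0.1157, 0.0662, -0.2564], [-0.0164, -0.5986, -0.8009, 1.0348], [0.0, 0.0, 0.0, 1.0]]
top 53.45276488915899 275.71387322555154 208.10833124695552 [[-0.0673, -0.9776, 0.1992, 0.2403], [-0.9977, 0.0669, -0.009, -0.1751], [-0.0045, -0.1994, -0.9799, 1.1218], [0.0, 0.0, 0.0, 1.0]]
```

View pics/scene0.png

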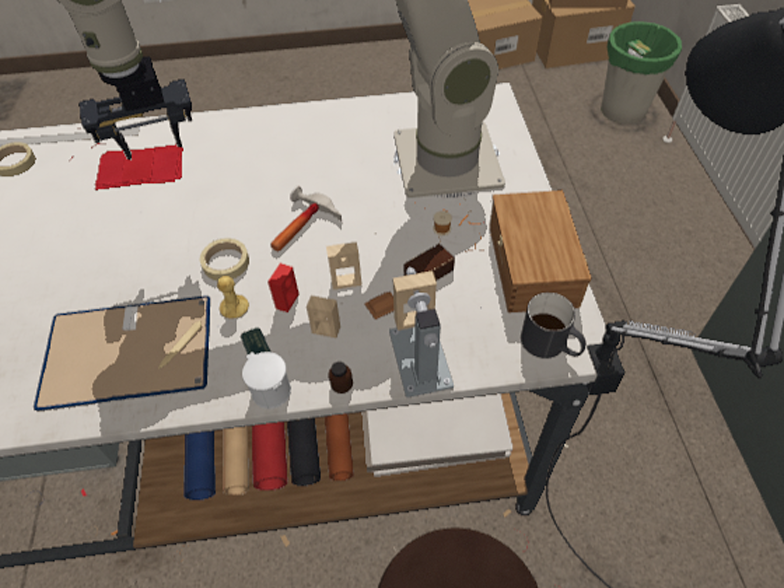

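View pics/top0.png

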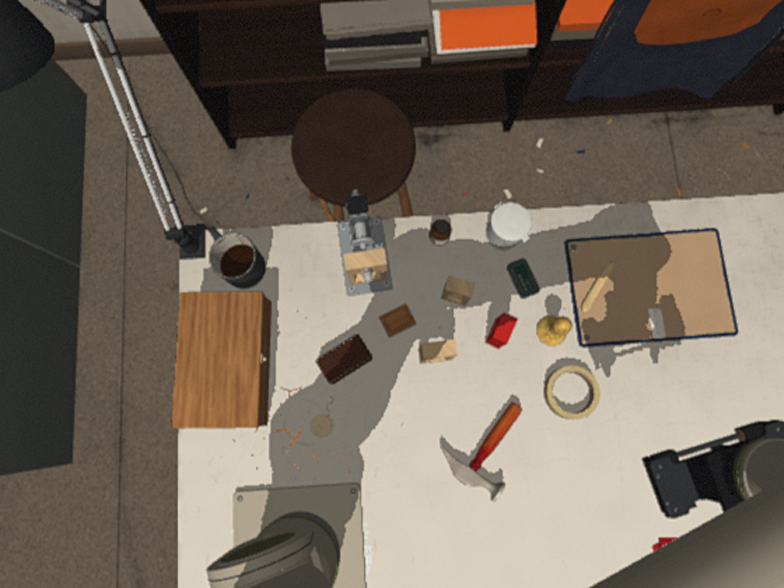

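The scene view shows two plywood frames: one lit at about (344,265), one shaded at (323,317). The stand with the large frame is at (415,320), and the red look-alike is at (283,287). The top view shows the same frames at (438,350) and (458,290), with the stand at (365,250). I'll enlarge both.

Run:
```python
import cv2,numpy as np
def crop(n,x0,y0,x1,y1,k):
    im=np.load(n+".npz")["image"][y0:y1,x0:x1]
    im=cv2.convertScaleAbs(cv2.resize(im,None,fx=k,fy=k,interpolation=cv2.INTER_CUBIC),alpha=1.0)
    for i in range(0,x1-x0,10): cv2.line(im,(i*k,0),(i*k,6 if i%50 else 14),(0,0,255),1); cv2.putText(im,str(x0+i),(i*k,24),0,.35,(0,0,255),1)
    for i in range(0,y1-y0,10): cv2.line(im,(0,i*k),(6,i*k),(0,0,255),1); cv2.putText(im,str(y0+i),(8,i*k+4),0,.35,(0,0,255),1)
    cv2.imwrite(f"pics/{n}_c.png",im)
crop("scene",200,165,330,285,5)
crop("top",235,130,345,265,4)
```

```text
(no output)
```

View pics/scene_c.png

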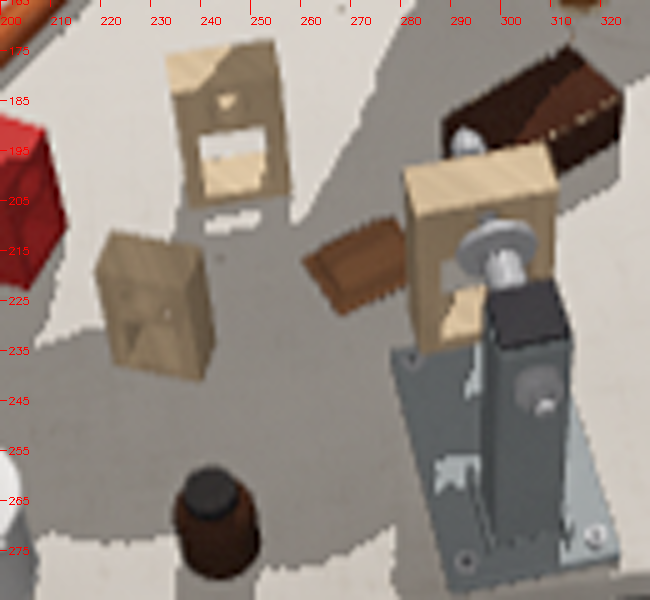

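View pics/top_c.png

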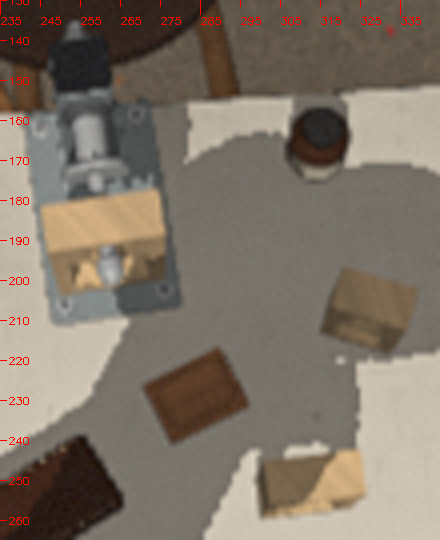

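```bash
cat > fit.py <<'E'
import numpy as np,cv2
from scipy.optimize import least_squares
from scipy.spatial.transform import Rotation as R
C={}
for n in("scene","top"):
    d=np.load(n+".npz"); f=210/np.tan(np.radians(float(d["vertical_fov"]))/2)
    C[n]=(np.linalg.inv(d["cam_to_world"]),f,float(d["cx"]),float(d["cy"]),d["image"])
def proj(n,P):
    T,f,cx,cy,_=C[n]; q=np.atleast_2d(P)@T[:3,:3].T+T[:3,3]
    return q[:,:2]/q[:,2:]*f+[cx,cy]
off={"scene":(200,165,5),"top":(235,130,4)}
def px(n,u,v): a,b,k=off[n]; return np.array([a+u/k-.4,b+v/k-.4])
def world(p,L):
    x,y,a=p; L=np.atleast_2d(L).astype(float); c,s=np.cos(a),np.sin(a)
    return np.c_[x+c*L[:,0]-s*L[:,1],y+s*L[:,0]+c*L[:,1],L[:,2]]
def fit(obs,x0):
    def res(p): return np.concatenate([(proj(n,world(p,L))[0]-px(n,*uv)) for n,L,uv in obs])
    s=least_squares(res,x0,loss="soft_l1"); return s.x,res(s.x).reshape(-1,2)
E
python3 - <<'E'
from fit import *
def box(w,h,t=.028,z=0):
    # names: F=+x B=-x, L=-y R=+y (scene view), T/b
    return lambda s:[t/2*(1 if s[0]=='F' else -1),w/2*(-1 if s[1]=='L' else 1),h if s[2]=='T' else z]
m=box(.06,.104); s=box(.05,.088)
O={}
O["middle"]=([("scene",m(k),uv) for k,uv in dict(BLT=(166,54),BRT=(274,39),FRT=(280,78),FLT=(175,93),FLb=(190,207),FRb=(290,194)).items()]
 +[("top",m(k),uv) for k,uv in dict(FRT=(259,460),FLT=(358,450),BRb=(262,518),BLb=(366,497)).items()],(.5,-.15,0))
O["small"]=([("scene",s(k),uv) for k,uv in dict(BLT=(113,230),BRT=(203,246),FLT=(97,270),FRT=(190,288),FLb=(115,362),FRb=(203,380),BRb=(215,345)).items()]
 +[("top",s(k),uv) for k,uv in dict(FRT=(345,267),FLT=(416,288),BRb=(320,335),BLb=(388,355)).items()],(.6,-.2,-.2))
bp=lambda x,y,z:[x/1e3,y/1e3,z/1e3]
O["stand"]=([("scene",bp(-115,-45,10),(390,347)),("scene",bp(35,-45,10),(447,590)),("scene",bp(35,45,10),(619,555)),
("scene",bp(-18,-18,190),(485,290)),("scene",bp(-18,18,190),(555,280)),("scene",bp(18,18,190),(571,336)),("scene",bp(18,-18,190),(500,350)),
("top",bp(-115,45,10),(52,323)),("top",bp(-115,-45,10),(181,305)),("top",bp(35,45,10),(27,110))],(.75,0,0))
for k,(o,x0) in O.items():
    p,e=fit(o,x0); print(k,p[:2].round(4),np.degrees(p[2]).round(1)); print(e.round(1).tolist())
    O[k]=p
st=O["stand"]
print("nose",world(st,[-.129,0,.163]),"rod60",world(st,[-.06,0,.16]))
# large: hanging; fit x along rod
L=box(.07,.134,z=0)
zz=.16-.006-.1
def Lk(k): v=box(.07,zz+.12,z=zz)(k); return v
ob=[("scene",Lk(k),uv) for k,uv in dict(BLT=(404,167),BRT=(546,143),FRT=(557,190),FLT=(416,215),FLb=(424,355)).items()]+[("top",Lk(k),uv) for k,uv in dict(FRT=(41,207),FLT=(158,190),BLT=(165,235),BRT=(50,253)).items()]
p,e=fit(ob,world(st,[-.074,0,0])[0]*[1,1,0]); print("large",p[:2],np.degrees(p[2]),e.round(1).tolist())
d=p[:2]-st[:2]; c,s_=np.cos(st[2]),np.sin(st[2]); print("large in stand",c*d[0]+s_*d[1],-s_*d[0]+c*d[1])
np.savez("poses.npz",large=p,**O)
for n,wnd in(("scene",(200,165,330,285,5)),("top",(235,130,345,265,4))):
    x0,y0,x1,y1,k=wnd; im=cv2.resize(C[n][4][y0:y1,x0:x1],None,fx=k,fy=k,interpolation=cv2.INTER_CUBIC)
    def draw(p,b):
        P={q:proj(n,world(p,b(q)))[0] for q in[a+c+d for a in"FB" for c in"LR" for d in"Tb"]}
        for a in P:
            for c in P:
                if a<c and sum(i!=j for i,j in zip(a,c))==1:
                    cv2.line(im,*[tuple(int(v) for v in ((P[q]-[x0,y0]+.4)*k)) for q in(a,c)],(255,0,255),1)
    draw(O["middle"],m);draw(O["small"],s);draw(p,Lk)
    draw(st,box(.036,.19,.036,.01))
    for q in([-.129,0,.163],[-.113,0,.163],[-.06,0,.16]): cv2.circle(im,tuple(int(v) for v in((proj(n,world(st,q))[0]-[x0,y0]+.4)*k)),3,(0,255,0),-1)
    cv2.imwrite(f"o_{n}.png",im)
a,b=cv2.imread("o_scene.png"),cv2.imread("o_top.png"); H=max(a.shape[0],b.shape[0])
pd=lambda i:cv2.copyMakeBorder(i,0,H-i.shape[0],0,0,0)
o=np.hstack([pd(a),pd(b)]); cv2.imwrite("pics/ov.png",cv2.resize(o,None,fx=800/o.shape[1],fy=800/o.shape[1],interpolation=cv2.INTER_AREA))
E
```

```text
middle [ 0.342  -0.2695] 4.6
[[-0.4, -0.0], [-0.2, -0.7], [0.4, -0.9], [-0.7, -0.1], [0.1, 0.7], [0.8, -0.4], [0.9, -0.5], [0.4, -1.6], [-0.2, -0.3], [-4.1, 1.7]]
small [ 0.4529 -0.3179] -21.4
[[-0.3, -0.9], [0.1, -0.6], [-0.5, -0.4], [-0.5, -0.4], [0.1, 0.2], [0.1, 0.1], [0.7, -1.2], [-0.6, -0.7], [0.6, -0.2], [-0.5, -0.9], [0.1, -0.5]]
stand [ 0.5855 -0.1451] 3.8
[[-0.0, -0.2], [-0.1, -0.3], [0.4, 0.2], [-1.4, -0.6], [0.1, -1.3], [0.7, 0.3], [-0.9, 0.3], [-0.3, -0.9], [0.2, -0.7], [-0.6, 0.2]]
nose [[ 0.45681695 -0.15370172  0.163     ]] rod60 [[ 0.52566328 -0.14909934  0.16      ]]
large [ 0.49245323 -0.15161484] 5.1605056903721644 [[-0.2, -0.2], [-0.4, -0.7], [0.4, -1.2], [-0.0, -0.8], [-0.8, -0.5], [-0.1, -0.5], [0.0, -0.8], [0.1, -0.7], [-0.7, -0.6]]
large in stand -0.09330387869791057 -0.0002947543777704854
```

View pics/ov.png

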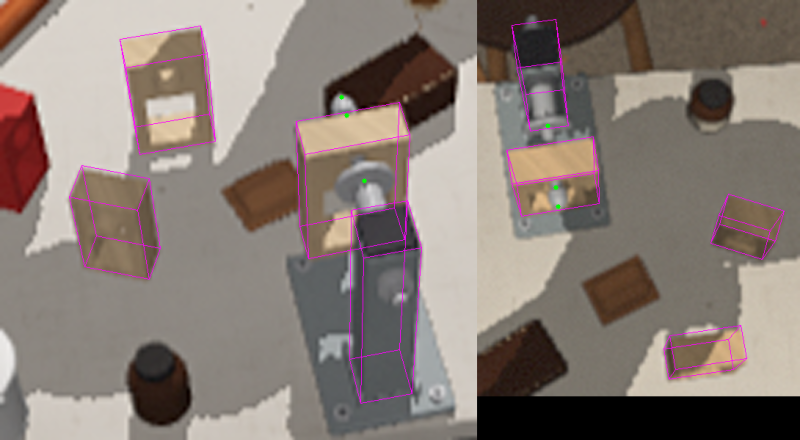

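The overlay matches the frames, the stand and the large frame to within about 1 px. The nose is at about (0.457, -0.154), and the large frame hangs loose 6 mm behind it. Next I go above the middle frame.

Emit:
move_arm:
  targets:
    - [[0, 0, 0], [0, 0, 0.141], 100]
    - [[2.31, -3.22, 0], [0, 0, 0], 100]
    - [[2.31, -3.22, 0], [0, 0, 0], 100]
    - [[2.31, -3.22, 0], [0, 0, 0], 100]
    - [[2.31, -3.22, 0], [0, 0, 0], 100]
    - [[2.31, -3.22, 0], [0, 0, 0], 100]
    - [[2.31, -3.22, 0], [0, 0, 0], 100]
    - [[2.31, -3.22, 0], [0, 0, 0], 100]
    - [[2.31, -3.22, 0], [0, 0, 0], 100]
    - [[2.31, -3.22, 0], [0, 0, 0], 100]
    - [[2.31, -3.22, 0], [0, 0, 0], 100]
    - [[0, 0, 1.5], [0, 0, 0], 100]
    - [[0, 0, 1.5], [0, 0, 0], 100]
    - [[0, 0, 1.5], [0, 0, 0], 100]
    - [[0, 0, 1.5], [0, 0, 0], 100]
    - [[0, 0, 1.5], [0, 0, 0], 100]
    - [[0, 0, 0], [0, 0, 0], 100]
    - [[0, 0, 0], [0, 0, 0], 100]

```text
time: 2.35
ee_pos: [0.342, -0.2703, 0.1479]
eef_rot: [0.999, 0.04, 0.0, 0.0]
ft_force: [-0.3, -0.4, -0.1]
width: 0.0869
grip_force: 0.0
```

```bash
cat > st.py <<'E'
from bench import r
import numpy as np
from scipy.spatial.transform import Rotation as R
def st():
    s=r.read_state(); M=R.from_quat(s["eef_rot"]).as_matrix()
    print("t",round(float(s["time"]),2),"pos",s["ee_pos"].round(4),"psi",np.degrees(np.arctan2(M[1,0],M[0,0])).round(2),"z",M[:,2].round(3),"F",s["ft_force"].round(2),"w",round(float(s["width"]),4),"g",round(float(s["grip_force"]),1))
    return s,M
def to(target,psi):
    "print tool-axis shift (cm) to reach world target, turn (rad)"
    s,M=st(); print("shift cm",(M.T@(np.array(target)-s["ee_pos"])*100).round(2),"turn",round(float(np.radians(-(psi-np.degrees(np.arctan2(M[1,0],M[0,0]))))),3))
E
python3 - <<'E'
from st import *
from fit import *
to([.342,-.2695,.065],4.6)
def ray(n,u,v,z=0):
    T,f,cx,cy,_=C[n]; W=np.linalg.inv(T); d=W[:3,:3]@[(u-cx)/f,(v-cy)/f,1]; return (W[:3,3]+d*(z-W[2,3])/d[2]).round(3)
print("red ground",ray("scene",205,223),ray("scene",213,209.4))
E
```

```text
t 2.35 pos [ 0.342  -0.2703  0.1479] psi 4.63 z [ 0. -0. -1.] F [-0.34 -0.42 -0.06] w 0.0869 g 0.0
shift cm [ 0.   -0.08  8.29] turn 0.001
red ground [ 0.402 -0.393  0.   ] [ 0.358 -0.369  0.   ]
```

Emit:
move_arm:
  targets:
    - [[0, -0.08, 1.6], [0, 0, 0], 100]
    - [[0, 0, 1.6], [0, 0, 0], 100]
    - [[0, 0, 1.7], [0, 0, 0], 100]
    - [[0, 0, 1.7], [0, 0, 0], 100]
    - [[0, 0, 1.7], [0, 0, 0], 100]
    - [[0, 0, 0], [0, 0, 0], 75]
    - [[0, 0, 0], [0, 0, 0], 75]
    - [[0, 0, 0], [0, 0, 0], 60]
    - [[0, 0, 0], [0, 0, 0], 60]
    - [[0, 0, 0], [0, 0, 0], 60]
    - [[0, 0, 0], [0, 0, 0], 60]
    - [[0, 0, 0], [0, 0, 0], 60]
  grip_force: 30

```text
time: 3.85
ee_pos: [0.3421, -0.2697, 0.0651]
eef_rot: [0.999, 0.04, 0.0, 0.0]
ft_force: [-0.4, -1.3, 6.3]
width: 0.0601
grip_force: 29.9
```

Emit:
move_arm:
  targets:
    - [[0, 0, -0.5], [0, 0, 0], 40]
    - [[0, 0, -1.5], [0, 0, 0], 40]
    - [[0, 0, -2], [0, 0, 0], 40]
    - [[0, 0, -2], [0, 0, 0], 40]
    - [[0, 0, -1.9], [0, 0, 0], 40]
    - [[0, 0, 0], [0, 0, 0.014], 40]
    - [[0, 0, 0], [0, 0, 0], 40]

```text
time: 4.72
ee_pos: [0.3414, -0.2691, 0.1431]
eef_rot: [0.999, 0.033, -0.0, -0.0]
ft_force: [-0.6, 0.2, -0.8]
width: 0.0601
grip_force: 29.9
```

Run:
```python
from st import *
from fit import world
st_=np.load("poses.npz")["stand"]
for d in(-.175,-.1135): to([*world(st_,[d,0,0])[0][:2],.144],3.8)
```

```text
t 4.72 pos [ 0.3414 -0.2691  0.1431] psi 3.81 z [-0.  0. -1.] F [-0.58  0.23 -0.85] w 0.0601 g 29.9
shift cm [  7.68 -10.75  -0.09] turn 0.0
t 4.72 pos [ 0.3414 -0.2691  0.1431] psi 3.81 z [-0.  0. -1.] F [-0.58  0.23 -0.85] w 0.0601 g 29.9
shift cm [ 13.83 -10.75  -0.09] turn 0.0
```

Go to 32 mm in front of the nose, then refit the held frame against the stand.

Emit:
move_arm:
  targets:
    - [[1.1, -1.79, -0.1], [0, 0, 0], 40]
    - [[1.1, -1.79, 0], [0, 0, 0], 40]
    - [[1.1, -1.79, 0], [0, 0, 0], 40]
    - [[1.1, -1.79, 0], [0, 0, 0], 40]
    - [[1.1, -1.79, 0], [0, 0, 0], 40]
    - [[1.1, -1.8, 0], [0, 0, 0], 40]
    - [[1.1, 0, 0], [0, 0, 0], 40]
    - [[0, 0, 0], [0, 0, 0], 40]
    - [[0, 0, 0], [0, 0, 0], 40]

```text
time: 5.85
ee_pos: [0.4109, -0.1576, 0.1442]
eef_rot: [0.999, 0.033, -0.0, -0.0]
ft_force: [0.0, 0.5, -0.9]
width: 0.0597
grip_force: 29.9
```

```bash
cat > look.py <<'E'
from st import *
import cv2
def look(tag,boxes):
    st(); ims=[]
    for n,(x0,y0,x1,y1,k) in boxes.items():
        c=r.camera(n); np.savez(n+".npz",**c)
        im=cv2.resize(c["image"][y0:y1,x0:x1],None,fx=k,fy=k,interpolation=cv2.INTER_CUBIC)
        for i in range(0,x1-x0,10): cv2.putText(im,str(x0+i),(i*k,10),0,.3,(0,0,255),1)
        for i in range(0,y1-y0,10): cv2.putText(im,str(y0+i),(0,i*k+4),0,.3,(0,0,255),1)
        ims.append(im)
    H=max(i.shape[0] for i in ims)
    cv2.imwrite(f"pics/{tag}.png",np.hstack([cv2.copyMakeBorder(i,0,H-i.shape[0],0,4,0) for i in ims]))
E
python3 -c "
from look import *
look('m1',dict(scene=(260,160,325,245,6),top=(230,160,295,245,6)))"
```

```text
t 5.85 pos [ 0.4109 -0.1576  0.1442] psi 3.77 z [-0.001  0.    -1.   ] F [ 0.    0.47 -0.91] w 0.0597 g 29.9
```

View pics/m1.png

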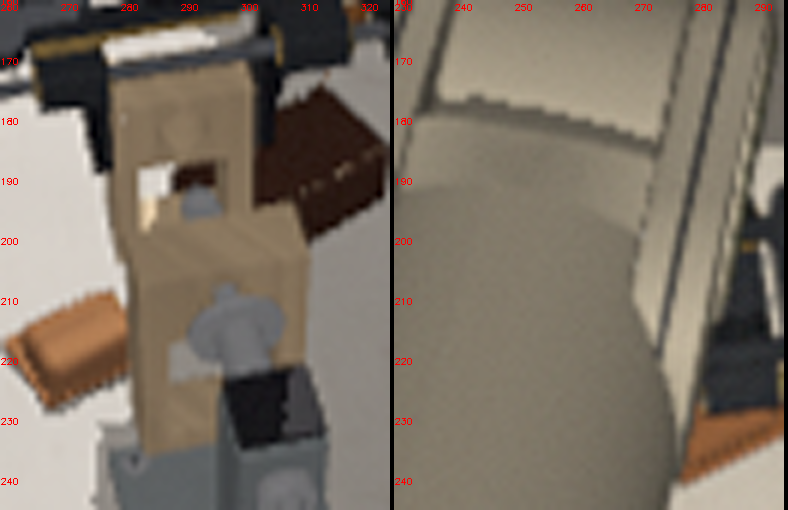

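Run:
```python
from fit import *
P=np.load("poses.npz"); s=P["stand"]
off["scene"]=(260,160,6)
t=np.array([.4109,-.1576,np.radians(3.8)]); zt=.1442
def uv(p,L): return ((proj("scene",world(p,L))[0]+.4-[260,160])*6).round(0)
z0=zt-.0651
for n,L in dict(FLT=[.014,-.03,.104],FRT=[.014,.03,.104],BLT=[-.014,-.03,.104],BRT=[-.014,.03,.104],hole=[.014,0,.084],FRmid=[.014,.03,.06],FLmid=[.014,-.03,.06]).items():
    print(n,uv(t,[L[0],L[1],L[2]+z0]))
print("nose top back",uv(s,[-.113,0,.171]),"tip",uv(s,[-.129,0,.163]),"noseL/R",uv(s,[-.113,-.008,.163]),uv(s,[-.113,.008,.163]))
im=C["scene"][4][160:245,260:325]; im=cv2.resize(im,None,fx=6,fy=6,interpolation=cv2.INTER_CUBIC)
e=[.014]
pts=[uv(t,[a,b,c+z0]) for a,b,c in[(.014,-.03,.02),(.014,-.03,.104),(.014,.03,.104),(.014,.03,.02),(.014,.03,.104),(-.014,.03,.104),(-.014,-.03,.104),(.014,-.03,.104)]]
cv2.polylines(im,[np.int32(pts)],False,(255,0,255),1)
th=np.linspace(0,2*np.pi,40)
cv2.polylines(im,[np.int32([uv(t,[.014,.011*np.cos(a),.084+z0+.011*np.sin(a)]) for a in th])],True,(0,255,255),1)
cv2.polylines(im,[np.int32([uv(s,[-.113,.008*np.cos(a),.163+.008*np.sin(a)]) for a in th])],True,(0,255,0),1)
L=P["large"];zz=.054
cv2.polylines(im,[np.int32([uv(L,[a,b,c]) for a,b,c in[(.014,-.035,zz),(.014,-.035,.174),(.014,.035,.174),(-.014,.035,.174),(-.014,-.035,.174),(.014,-.035,.174)]])],False,(255,0,0),1)
cv2.imwrite("pics/m1o.png",cv2.resize(im,None,fx=1.15,fy=1.15))
```

```text
FLT [109. 112.]
FRT [252.  88.]
BLT [96. 62.]
BRT [237.  39.]
hole [181. 132.]
FRmid [250. 157.]
FLmid [112. 180.]
nose top back [207. 207.] tip [199. 190.] noseL/R [188. 223.] [226. 216.]
```

View pics/m1o.png

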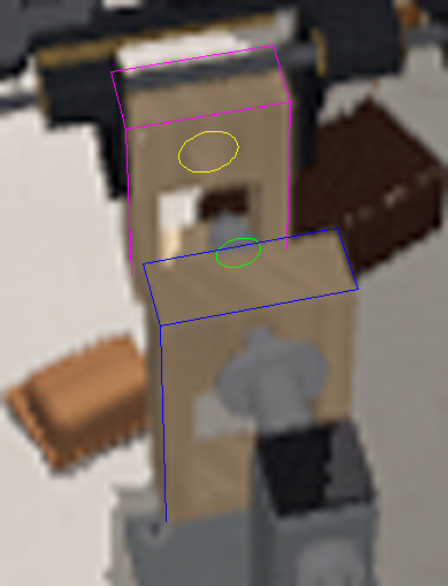

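Prediction and picture agree within about 1 px (about 2 mm): hole and nose are aligned. Now I push over the nose in small steps and watch the force.

Emit:
move_arm:
  targets:
    - [[0.5, -0.09, 0], [0, 0, 0], 40]
    - [[0.6, 0, 0], [0, 0, 0], 40]
    - [[0.6, 0, 0], [0, 0, 0], 40]
    - [[0.6, 0, 0], [0, 0, 0], 40]
    - [[0.6, 0, 0], [0, 0, 0], 40]
    - [[0.5, 0, 0], [0, 0, 0], 40]
    - [[0.5, 0, 0], [0, 0, 0], 40]
    - [[0, 0, 0], [0, 0, 0], 40]

```text
time: 6.95
ee_pos: [0.4505, -0.1533, 0.1445]
eef_rot: [0.999, 0.034, 0.0, -0.0]
ft_force: [-0.8, 0.4, -1.3]
width: 0.0599
grip_force: 29.9
```

Emit:
move_arm:
  targets:
    - [[0.3, 0, 0], [0, 0, 0], 40]
    - [[0.3, 0, 0], [0, 0, 0], 40]
    - [[0.3, 0, 0], [0, 0, 0], 40]
    - [[0.3, 0, 0], [0, 0, 0], 40]
    - [[0, 0, 0], [0, 0, 0], 40]

```text
time: 7.58
ee_pos: [0.4625, -0.1528, 0.1445]
eef_rot: [0.999, 0.033, 0.0, 0.0]
ft_force: [1.9, -1.8, -4.4]
width: 0.0601
grip_force: 29.9
```

Emit:
move_arm:
  targets:
    - [[0, 0.08, 0.12], [0, 0, 0], 40]
    - [[0, 0, 0], [0, 0, 0], 40]

```text
time: 7.82
ee_pos: [0.4623, -0.1532, 0.1434]
eef_rot: [0.999, 0.034, 0.0, -0.0]
ft_force: [-0.3, 0.1, -1.6]
width: 0.0601
grip_force: 29.9
```

Emit:
move_arm:
  targets:
    - [[0.4, 0, 0], [0, 0, 0], 40]
    - [[0.4, 0, 0], [0, 0, 0], 40]
    - [[0.4, 0, 0], [0, 0, 0], 40]
    - [[0.4, 0, 0], [0, 0, 0], 40]
    - [[0.4, 0, 0], [0, 0, 0], 40]
    - [[0, 0, 0], [0, 0, 0], 40]

```text
time: 8.57
ee_pos: [0.4826, -0.152, 0.1433]
eef_rot: [0.999, 0.034, 0.0, -0.0]
ft_force: [0.5, 0.2, -1.1]
width: 0.0599
grip_force: 29.9
```

Emit:
move_arm:
  targets:
    - [[0.2, 0, 0], [0, 0, 0], 40]
    - [[0.2, 0, 0], [0, 0, 0], 40]
    - [[0.2, 0, 0], [0, 0, 0], 40]
    - [[0, 0, 0], [0, 0, 0], 40]
    - [[0, 0, 0], [0, 0, 0], 40]

```text
time: 9.2
ee_pos: [0.4882, -0.1516, 0.1433]
eef_rot: [0.999, 0.033, -0.0, -0.0]
ft_force: [-2.7, 0.7, -1.3]
width: 0.0597
grip_force: 30.1
```

Emit:
move_arm:
  targets:
    - [[0.2, 0, 0], [0, 0, 0], 40]
    - [[0, 0, 0.2], [0, 0, 0], 40]
    - [[0, 0, 0.2], [0, 0, 0], 40]
    - [[0, 0, 0.2], [0, 0, 0], 40]
    - [[0, 0, 0.15], [0, 0, 0], 40]
    - [[0, 0, 0], [0, 0, 0], 40]

```text
time: 9.95
ee_pos: [0.4901, -0.1516, 0.1357]
eef_rot: [0.999, 0.033, -0.0, 0.0]
ft_force: [-2.4, -0.6, -1.2]
width: 0.0599
grip_force: 30.1
```

Emit:
move_arm:
  targets:
    - [[0, 0, 0.1], [0, 0, 0], 40]
    - [[0, 0, 0.05], [0, 0, 0], 40]
    - [[0, 0, 0], [0, 0, 0], 40]

```text
time: 10.32
ee_pos: [0.4903, -0.1519, 0.1351]
eef_rot: [0.999, 0.033, 0.0, 0.0]
ft_force: [-5.8, -0.4, 7.1]
width: 0.0597
grip_force: 30.1
```

Emit:
move_arm:
  targets:
    - [[0, 0, -0.06], [0, 0, 0], 40]
    - [[-0.2, 0, 0], [0, 0, 0], 40]
    - [[0, 0, 0], [0, 0, 0], 40]

```text
time: 10.7
ee_pos: [0.4884, -0.1519, 0.1352]
eef_rot: [0.999, 0.033, 0.0, 0.0]
ft_force: [-1.7, -2.2, 2.6]
width: 0.06
grip_force: 30.0
```

Emit:
move_arm:
  targets:
    - [[-0.1, 0, 0], [0, 0, 0], 40]
    - [[0, 0, 0], [0, 0, 0], 75]
    - [[0, 0, 0], [0, 0, 0], 85]
    - [[0, 0, 0], [0, 0, 0], 95]
    - [[0, 0, 0], [0, 0, 0], 95]
    - [[0, 0, -1], [0, 0, 0], 95]
    - [[0, 0, -2], [0, 0, 0], 95]
    - [[0, 0, -3], [0, 0, 0], 95]
    - [[0, 0, -3], [0, 0, 0], 95]
    - [[0, 0, -1], [0, 0, 0], 95]
    - [[-3, 3, 0], [0, 0, 0], 95]
    - [[-3, 5, 0], [0, 0, 0], 95]
    - [[0, 5, 0], [0, 0, 0], 95]
    - [[0, 5, 0], [0, 0, 0], 95]
    - [[0, 0, 0], [0, 0, 0], 95]

```text
time: 12.58
ee_pos: [0.4377, -0.3391, 0.2336]
eef_rot: [1.0, 0.031, -0.001, -0.0]
ft_force: [-0.6, 0.4, 0.4]
width: 0.0826
grip_force: 0.0
```

```bash
python3 -c "
from look import *
look('m2',dict(scene=(200,160,325,245,4),top=(235,150,305,235,4)))
to([.4529,-.3179,.049],-21.4)"
```

```text
t 12.57 pos [ 0.4377 -0.3391  0.2336] psi 3.51 z [-0.002  0.001 -1.   ] F [-0.65  0.43  0.45] w 0.0826 g 0.0
t 12.68 pos [ 0.4392 -0.335   0.2342] psi 3.81 z [-0.001  0.001 -1.   ] F [0.12 0.93 0.27] w 0.0827 g 0.0
shift cm [ 1.49 -1.59 18.52] turn 0.44
```

View pics/m2.png

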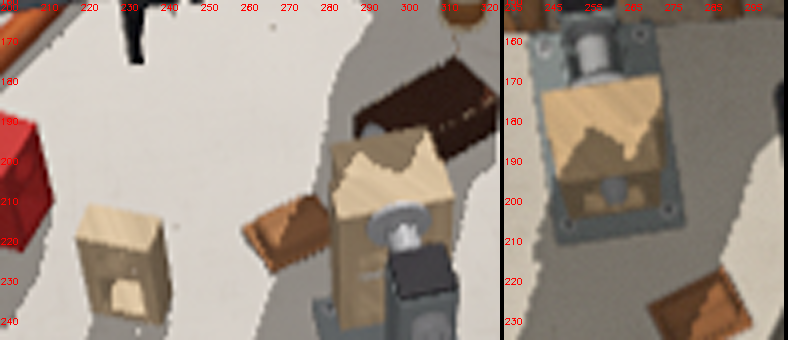

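The middle frame hangs upright at the nose, flush with the large one, and the small frame is untouched at about (222,222). Next is the small frame.

Emit:
move_arm:
  targets:
    - [[0, 0, 2], [0, 0, 0.15], 78]
    - [[0, 0, 2], [0, 0, 0.15], 78]
    - [[0, 0, 2], [0, 0, 0.14], 78]
    - [[0, 0, 2], [0, 0, 0], 78]
    - [[0, 0, 0], [0, 0, 0], 78]
    - [[0, 0, 0], [0, 0, 0], 78]

```text
time: 13.42
ee_pos: [0.4399, -0.3348, 0.1559]
eef_rot: [0.983, -0.185, 0.0, 0.0]
ft_force: [0.2, -1.0, -0.2]
width: 0.0681
grip_force: 0.0
```

```bash
python3 -c "
from st import *
to([.451,-.3172,.049],-21.4)"
```

```text
t 13.43 pos [ 0.4399 -0.3348  0.1559] psi -21.31 z [ 0.001 -0.001 -1.   ] F [ 0.18 -1.01 -0.18] w 0.0681 g 0.0
shift cm [ 0.39 -2.05 10.69] turn 0.002
```

Emit:
move_arm:
  targets:
    - [[0.2, -1.05, 1], [0, 0, 0], 78]
    - [[0.2, -1, 1], [0, 0, 0], 78]
    - [[0, 0, 1.7], [0, 0, 0], 78]
    - [[0, 0, 1.7], [0, 0, 0], 78]
    - [[0, 0, 1.7], [0, 0, 0], 78]
    - [[0, 0, 1.8], [0, 0, 0], 78]
    - [[0, 0, 1.8], [0, 0, 0], 78]
    - [[0, 0, 0], [0, 0, 0], 70]
    - [[0, 0, 0], [0, 0, 0], 60]
    - [[0, 0, 0], [0, 0, 0], 50]
    - [[0, 0, 0], [0, 0, 0], 40]
    - [[0, 0, 0], [0, 0, 0], 40]
    - [[0, 0, 0], [0, 0, 0], 40]
  grip_force: 30

```text
time: 15.05
ee_pos: [0.451, -0.3181, 0.0487]
eef_rot: [0.983, -0.186, 0.001, 0.0]
ft_force: [0.2, -0.5, 6.1]
width: 0.0498
grip_force: 30.0
```

```bash
python3 -c "
from st import *
st()"
```

```text
t 15.05 pos [ 0.451  -0.3181  0.0487] psi -21.39 z [ 0.001 -0.001 -1.   ] F [ 0.23 -0.55  6.12] w 0.0498 g 30.0
```

Emit:
move_arm:
  targets:
    - [[0, 0, -0.5], [0, 0, 0], 35]
    - [[0, 0, -1.5], [0, 0, 0], 35]
    - [[0, 0, -2.5], [0, 0, 0], 35]
    - [[0, 0, -2.5], [0, 0, 0], 35]
    - [[0, 0, -2.4], [0, 0, 0], 35]
    - [[-1.5, 0, 0], [0, 0, -0.11], 35]
    - [[-1.5, 0, 0], [0, 0, -0.11], 35]
    - [[-1.5, 0, 0], [0, 0, -0.11], 35]
    - [[-1.5, 0, 0], [0, 0, -0.11], 35]
    - [[0, 0, 0], [0, 0, 0], 35]
    - [[0, 0, 0], [0, 0, 0], 35]

```text
time: 16.42
ee_pos: [0.3929, -0.3054, 0.1425]
eef_rot: [0.999, 0.032, 0.0, 0.0]
ft_force: [0.4, -0.1, -1.1]
width: 0.0495
grip_force: 30.0
```

Run:
```python
from st import *
from fit import world
s=np.load("poses.npz")["stand"]
to([*world(s,[-.180,-.0003,0])[0][:2],.1425],3.8)
```

```text
t 16.43 pos [ 0.3929 -0.3054  0.1425] psi 3.7 z [ 0.001 -0.    -1.   ] F [ 0.41 -0.15 -1.06] w 0.0495 g 30.0
shift cm [ 2.260e+00 -1.469e+01 -1.000e-02] turn -0.002
```

Emit:
move_arm:
  targets:
    - [[0, -2.5, -0.05], [0, 0, 0], 35]
    - [[0, -3, 0], [0, 0, 0], 35]
    - [[0, -3, 0], [0, 0, 0], 35]
    - [[0, -3, 0], [0, 0, 0], 35]
    - [[0.5, -2, 0], [0, 0, 0], 35]
    - [[0.8, -1.2, 0], [0, 0, 0], 35]
    - [[0.96, 0, 0], [0, 0, 0], 35]
    - [[0, 0, 0], [0, 0, 0], 35]
    - [[0, 0, 0], [0, 0, 0], 35]

```text
time: 17.55
ee_pos: [0.4049, -0.1578, 0.1422]
eef_rot: [0.999, 0.033, -0.0, -0.0]
ft_force: [0.8, 0.2, -1.0]
width: 0.0496
grip_force: 30.0
```

Run:
```python
from look import *
from fit import world,proj
s=np.load("poses.npz")["stand"]
to([*world(s,[-.180,0,0])[0][:2],.143],3.8)
look('s1',dict(scene=(260,160,325,245,7)))
im=cv2.imread("pics/s1.png")
t=[.4066,-.1569,np.radians(3.8)]; st_=r.read_state(); t[:2]=st_["ee_pos"][:2]; z0=st_["ee_pos"][2]-.0487
uv=lambda p,L:((proj("scene",world(p,L))[0]+.4-[260,160])*7)
B=[(.016,-.025,.0),(.016,-.025,.088),(.016,.025,.088),(.016,.025,0)]
cv2.polylines(im,[np.int32([uv(t,[a,b,c+z0]) for a,b,c in B])],False,(255,0,255),1)
th=np.linspace(0,6.28,40)
cv2.polylines(im,[np.int32([uv(t,[.016,.011*np.cos(a),.068+z0+.011*np.sin(a)]) for a in th])],True,(0,255,255),1)
cv2.imwrite("pics/s1o.png",im)
```

```text
t 17.55 pos [ 0.4049 -0.1578  0.1422] psi 3.77 z [-0.  0. -1.] F [ 0.81  0.17 -1.  ] w 0.0496 g 30.0
shift cm [ 0.11 -0.06 -0.08] turn -0.001
t 17.55 pos [ 0.4049 -0.1578  0.1422] psi 3.77 z [-0.  0. -1.] F [ 0.81  0.17 -1.  ] w 0.0496 g 30.0
```

View pics/s1o.png

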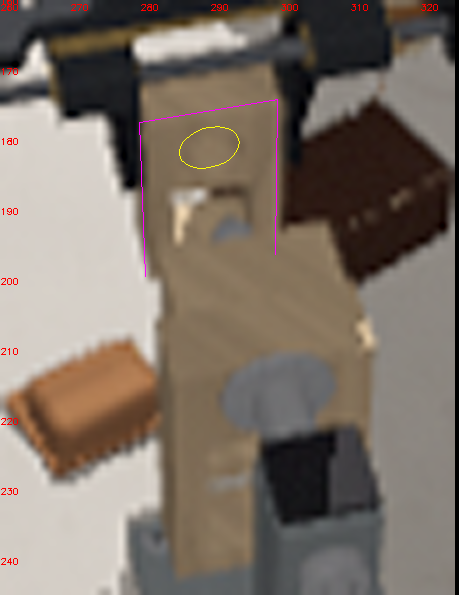

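The held small frame lines up with the nose to about 1 px. Inserting over the nose, with the middle frame's face 16 mm behind the nose tip.

Emit:
move_arm:
  targets:
    - [[0.6, -0.04, -0.06], [0, 0, 0], 35]
    - [[0.7, 0, 0], [0, 0, 0], 35]
    - [[0.7, 0, 0], [0, 0, 0], 35]
    - [[0.6, 0, 0], [0, 0, 0], 35]
    - [[0.6, 0, 0], [0, 0, 0], 35]
    - [[0.6, 0, 0], [0, 0, 0], 35]
    - [[0.5, 0, 0], [0, 0, 0], 35]
    - [[0, 0, 0], [0, 0, 0], 35]

```text
time: 18.6
ee_pos: [0.4482, -0.1539, 0.143]
eef_rot: [0.999, 0.034, 0.0, -0.0]
ft_force: [-0.2, 0.4, -0.2]
width: 0.0502
grip_force: 30.0
```

Emit:
move_arm:
  targets:
    - [[0.25, 0, 0], [0, 0, 0], 35]
    - [[0.25, 0, 0], [0, 0, 0], 35]
    - [[0.25, 0, 0], [0, 0, 0], 35]
    - [[0, 0, 0], [0, 0, 0], 35]

```text
time: 19.1
ee_pos: [0.4549, -0.1535, 0.1428]
eef_rot: [0.999, 0.033, -0.001, -0.0]
ft_force: [-4.2, 0.1, 0.5]
width: 0.0496
grip_force: 30.0
```

Emit:
move_arm:
  targets:
    - [[0.2, 0, 0], [0, 0, 0], 35]
    - [[0.2, 0, 0], [0, 0, 0], 35]
    - [[0, 0, 0], [0, 0, 0], 35]

```text
time: 19.48
ee_pos: [0.4587, -0.1533, 0.1428]
eef_rot: [0.999, 0.033, -0.001, -0.0]
ft_force: [-5.3, -0.8, 1.6]
width: 0.0498
grip_force: 30.0
```

Emit:
move_arm:
  targets:
    - [[0, 0, -0.06], [0, 0, 0], 35]
    - [[0.2, 0, 0], [0, 0, 0], 35]
    - [[0.2, 0, 0], [0, 0, 0], 35]
    - [[0, 0, 0], [0, 0, 0], 35]

```text
time: 19.98
ee_pos: [0.4628, -0.1529, 0.1433]
eef_rot: [0.999, 0.033, -0.001, -0.0]
ft_force: [-5.8, -0.2, -0.9]
width: 0.0495
grip_force: 30.0
```

Emit:
move_arm:
  targets:
    - [[0.25, 0, 0], [0, 0, 0], 35]
    - [[0.25, 0, 0], [0, 0, 0], 35]
    - [[0.25, 0, 0], [0, 0, 0], 35]
    - [[0.25, 0, 0], [0, 0, 0], 35]
    - [[0, 0, 0], [0, 0, 0], 35]
    - [[0, 0, 0], [0, 0, 0], 35]

```text
time: 20.72
ee_pos: [0.4724, -0.1522, 0.1432]
eef_rot: [0.999, 0.033, -0.001, -0.0]
ft_force: [-6.7, -0.0, -0.3]
width: 0.0494
grip_force: 30.0
```

Emit:
move_arm:
  targets:
    - [[0.2, 0, 0], [0, 0, 0], 35]
    - [[0.2, 0, 0], [0, 0, 0], 35]
    - [[0.2, 0, 0], [0, 0, 0], 35]
    - [[0.2, 0, 0], [0, 0, 0], 35]
    - [[0, 0, 0], [0, 0, 0], 35]
    - [[0, 0, 0], [0, 0, 0], 35]

```text
time: 21.48
ee_pos: [0.48, -0.1516, 0.1431]
eef_rot: [0.999, 0.033, -0.002, -0.0]
ft_force: [-8.8, 0.8, 1.3]
width: 0.0495
grip_force: 30.0
```

Force is near what 31 mm of compression gives, so I probe by lowering.

Emit:
move_arm:
  targets:
    - [[0, 0, 0.15], [0, 0, 0], 35]
    - [[0, 0, 0.15], [0, 0, 0], 35]
    - [[0, 0, 0], [0, 0, 0], 35]

```text
time: 21.85
ee_pos: [0.4806, -0.1523, 0.1412]
eef_rot: [0.999, 0.033, -0.001, 0.001]
ft_force: [-11.1, -0.7, 8.5]
width: 0.0501
grip_force: 30.0
```

Emit:
move_arm:
  targets:
    - [[0, 0, -0.3], [0, 0, 0], 35]
    - [[0.1, 0, 0], [0, 0, 0], 35]
    - [[0, 0, 0], [0, 0, 0], 35]
    - [[0, 0, 0], [0, 0, 0], 35]

```text
time: 22.35
ee_pos: [0.4809, -0.1519, 0.1431]
eef_rot: [0.999, 0.033, -0.002, -0.0]
ft_force: [-9.3, -0.4, 0.5]
width: 0.0497
grip_force: 30.0
```

Emit:
move_arm:
  targets:
    - [[0.1, 0, 0], [0, 0, 0], 35]
    - [[0.1, 0, 0], [0, 0, 0], 35]
    - [[0, 0, 0], [0, 0, 0], 35]
    - [[0, 0, 0], [0, 0, 0], 35]

```text
time: 22.85
ee_pos: [0.4828, -0.1518, 0.143]
eef_rot: [0.999, 0.033, -0.002, -0.0]
ft_force: [-9.9, -0.7, 1.5]
width: 0.0498
grip_force: 30.0
```

```bash
python3 -c "
from look import *
look('s2',dict(scene=(255,155,325,230,8)))"
```

```text
t 22.85 pos [ 0.4828 -0.1518  0.143 ] psi 3.8 z [-0.003  0.    -1.   ] F [-9.89 -0.7   1.5 ] w 0.0498 g 30.0
```

View pics/s2.png

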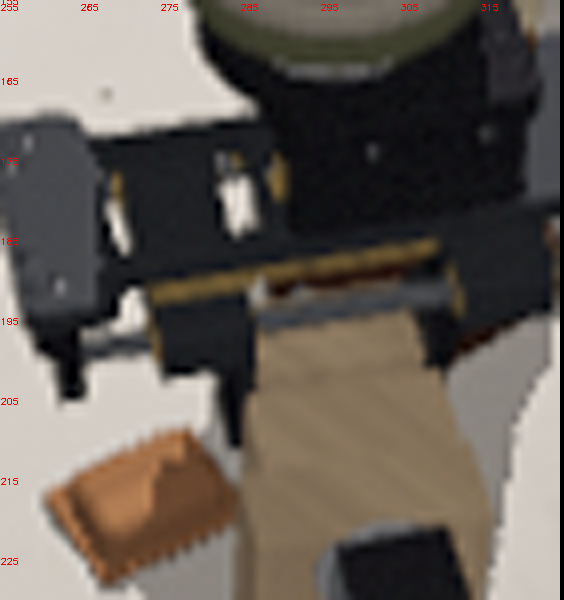

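The small frame is square against the middle and large frames, with the pusher disc visible at about (300,223). Probing down again.

Emit:
move_arm:
  targets:
    - [[0, 0, 0.15], [0, 0, 0], 35]
    - [[0, 0, 0.1], [0, 0, 0], 35]
    - [[0, 0, 0], [0, 0, 0], 35]

```text
time: 23.28
ee_pos: [0.4828, -0.1517, 0.1407]
eef_rot: [0.999, 0.033, -0.002, -0.0]
ft_force: [-9.9, 0.3, 1.8]
width: 0.0496
grip_force: 30.0
```

Emit:
move_arm:
  targets:
    - [[0, 0, 0.15], [0, 0, 0], 35]
    - [[0, 0, 0.1], [0, 0, 0], 35]
    - [[0, 0, 0], [0, 0, 0], 35]

```text
time: 23.65
ee_pos: [0.4829, -0.1517, 0.1382]
eef_rot: [0.999, 0.033, -0.002, -0.0]
ft_force: [-10.0, 0.0, 0.8]
width: 0.0498
grip_force: 30.0
```

Cleared the nose. Keep lowering to the rod.

Emit:
move_arm:
  targets:
    - [[0, 0, 0.15], [0, 0, 0], 35]
    - [[0, 0, 0.1], [0, 0, 0], 35]
    - [[0, 0, 0.07], [0, 0, 0], 35]
    - [[0, 0, 0], [0, 0, 0], 35]

```text
time: 24.15
ee_pos: [0.483, -0.1517, 0.1351]
eef_rot: [0.999, 0.033, -0.001, 0.0]
ft_force: [-9.9, -0.7, 4.0]
width: 0.0498
grip_force: 30.0
```

Emit:
move_arm:
  targets:
    - [[-0.1, 0, 0], [0, 0, 0], 35]
    - [[-0.1, 0, 0], [0, 0, 0], 35]
    - [[0, 0, 0], [0, 0, 0], 35]

```text
time: 24.52
ee_pos: [0.4821, -0.1517, 0.1353]
eef_rot: [0.999, 0.033, -0.0, 0.0]
ft_force: [-3.7, 0.5, -2.2]
width: 0.0498
grip_force: 30.0
```

Emit:
move_arm:
  targets:
    - [[-0.05, 0, 0.03], [0, 0, 0], 35]
    - [[0, 0, 0], [0, 0, 0], 65]
    - [[0, 0, 0], [0, 0, 0], 75]
    - [[0, 0, 0], [0, 0, 0], 85]
    - [[0, 0, 0], [0, 0, 0], 85]
    - [[0, 0, -1], [0, 0, 0], 85]
    - [[0, 0, -2], [0, 0, 0], 85]
    - [[0, 0, -3], [0, 0, 0], 85]
    - [[0, 0, -3], [0, 0, 0], 85]
    - [[0, 0, -1], [0, 0, 0], 85]
    - [[-3, 3, 0], [0, 0, 0], 85]
    - [[-3, 5, 0], [0, 0, 0], 85]
    - [[0, 5, 0], [0, 0, 0], 85]
    - [[0, 5, 0], [0, 0, 0], 85]
    - [[0, 4, 0], [0, 0, 0], 85]
    - [[0, 0, 0], [0, 0, 0], 85]
    - [[0, 0, 0], [0, 0, 0], 85]

```text
time: 26.65
ee_pos: [0.4368, -0.3743, 0.2346]
eef_rot: [0.999, 0.034, -0.0, -0.001]
ft_force: [0.1, -0.3, 1.0]
width: 0.0741
grip_force: 0.0
```

```bash
python3 -c "
from look import *
look('f',dict(scene=(235,160,325,285,4),top=(235,130,345,265,4)))"
```

```text
t 26.65 pos [ 0.4368 -0.3743  0.2346] psi 3.87 z [-0.     0.001 -1.   ] F [ 0.15 -0.32  1.03] w 0.0741 g 0.0
```

View pics/f.png

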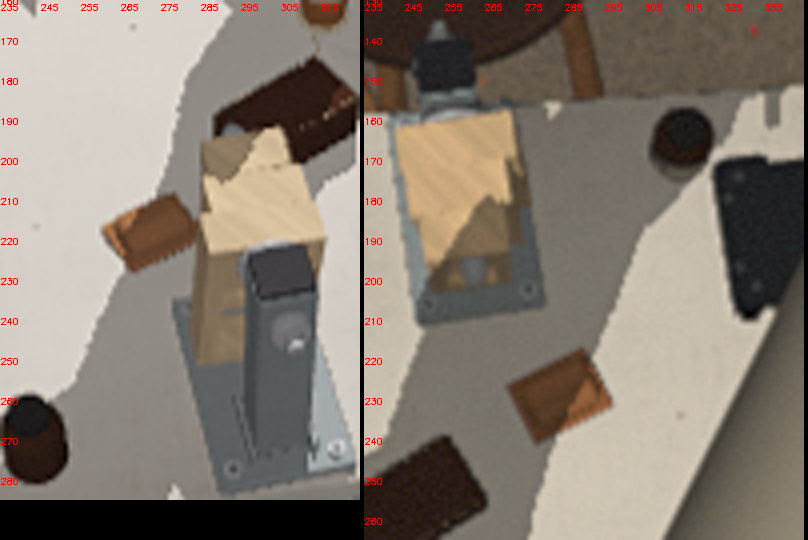

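All three frames hang upright and face to face, large to small, with the nose in front at about (262,197) in the top view. The other things on the bench have not moved and the arm is clear.

```bash
python3 -c "
from bench import r
print(r.close_job())"
```

```text
the job is handed in; nothing more can be done
None
```

The middle and then the small frame are hung in front of the large one, all three upright, face to face and held by the spring behind the nose; the job was handed in at about 27 s of the 67 s, with no verdict shown.

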